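Put four mixed-up vessels back at their stations

ROBOT

A 6-joint arm with a two-finger parallel gripper is mounted at the origin on a cart in front of the work surface, level with it; the furniture and walls round the work are solid. World frame = base frame: x ahead of the robot, y to its left, z up, the work surface at z = 0. Lengths are in m, angles in rad, forces in N, time in s.
With the tool pointing down it reaches from about 0.425 to 0.95 m from the base axis. Payload 3.5 kg.
Tool frame: the origin (TCP) lies between the finger pads; the fingertips stand 19 mm ahead of it and the grasp point (between the pads) is the TCP; z points along the fingers, y is the line along which they close (so a half turn about z gives the same grasp; the last joint's range is limited). The gripper opens to 85 mm and grips with 20 to 120 N. Pads are 22 mm wide; open, the fingers measure 114 mm over their backs; the gripper's body (76 mm by 85 mm) begins 54 mm behind the grasp point. The pads swing forward as they close: fully open they stand 13 mm farther back than shut.
Start: joints at [0.987, 0.286, 1.577, -0, 1.279, -0.15], TCP at [0.284, 0.612, 0.25] pointing down, gripper open.
Joint ranges: [-2.77, 2.77], [-0.9, 2.22], [0.21, 2.48], [-1.53, 4.67], [0.24, 2.81], [-2.84, 2.84]. Speed limits (rad/s): [2.79, 2.79, 3.14, 3.14, 3.14, 3.14].

INTERFACE

Orientations are given as a unit quaternion [w, x, y, z].
In Python, from plant import r, optics gives the robot as it stands.
- The arm moves only by the tool play_rows, never from a script. Its argument "rows" is one flat list of numbers, 7 for each row, row after row: the turn, a rotation vector about the tool's x, y, z in rad, then the shift along the tool's x, y, z in m, then the gripper's target within -1 to 1 (shut at 1, half-way at 0, fully open at -1). In form: [ax, ay, az, dx, dy, dz, gripper, ax, ay, az, dx, dy, dz, gripper, ...]. A call has 1 to 8 rows; each row is the pose to reach, as a shift and turn from the pose commanded when the call began, along the tool's axes at that moment; what a row does not reach only later rows make up. A row lasts 1/12 s, in which the tool goes at most 41.7 mm and 7.16 degrees, less where a joint would pass 70% of its speed; a pose out of reach is approached as far as the arm can. A call with a gripper value outside its range is refused whole. The fingers move at their own pace and stop on an object; "newtons" is the grip in N (left out, the last holds). Time passes only in rows, so rows that repeat a pose let the fingers close. It gives the time, the measured TCP pose, the force, the opening and the grip force at its end, in the units of the state.
- r.get_obs(): the state, without advancing time (a new reading comes with each control period).
- optics.capture(name): name is "scene" or "side" or "wrist"; returns a dict with "color" (420x560x3 uint8, blue, green, red), "fx", "fy", "cx", "cy" (pixels), "k1" (the pictures are not rectified: a ray, as slopes to the right and down, at radius r is drawn at 1 + k1 r^2 times it, then the intrinsics apply), "T" (4x4, takes a point from camera to world coordinates). Camera axes: x right, y up, looking along -z (the intrinsics and any distortion apply to the point x, -y, -z); pixel columns grow to the right and rows downward; lengths in m; the calibration is good to about 2 mm. A picture is of the moment at which its call begins. There is no depth.
- r.job_done(): hands the job in; it is judged then, once.
The state is a dict: "time": time; "qpos": joint angles; "dq": joint speeds; "joint_efforts": joint torques, N m; "tool_pos": TCP position; "ee_rot": TCP orientation; "wrist_force": force on the tool from outside, world axes, zero at the start; "wrist_torque": the same for the moment, N m; "grip_width": finger opening in m; "grasp_force": force on a finger pad.
Only numpy, scipy, OpenCV 4.12 (cv2) and the standard library are available. Lean on these libraries where they do the work, as an engineer would, in place of code of your own. Each camera call takes 0.05 s, during which the arm holds its last target. There are 200 camera calls.

TASK

The vessels on the bench stand at each other's stations; give each its own: the glass beaker in the middle of the stirrer's plate, the small brown vial in the middle of the balance's pan, the brown bottle in the middle of the square tray, and the blue-capped clear bottle in the middle of the round dish. Every station holds one vessel at a time, so use the round cork mat as a free spot while you swap them. Keep every vessel upright and leave all four standing, let go of.

Things in the scene. Friction and masses are not known exactly. Their poses are not given: they have to be found in the camera images.
- beaker_mid (a point): Small clear glass beaker, open at the top, a straight round wall, pale blue in its lower half: 53 mm across, 68 mm high, about 70 g. Point: on its axis half-way up, 34 mm above its underside; z up. It can be gripped across its outside. Belongs on the stirrer. At the start the beaker and the vial stand in the square tray and the round dish, either way round.
- vial_mid (a point): Small brown glass vial with a ribbed black cap: body 33 mm across up to about 45 mm, cap 27 mm across above it, 72 mm high, about 50 g. Point: on its axis half-way up, 36 mm above its underside; z up. Belongs on the balance.
- brown_bottle_mid (a point): Brown glass bottle with a black screw cap and a yellow label: body 58 mm across up to about 80 mm, narrowing to the shoulder; the cap is 39 mm across and fills the top 28 mm; 135 mm high, about 280 g. Point: on its axis half-way up, 67.5 mm above its underside; z up. Grip it by the cap. Belongs in the square tray. At the start the two bottles stand on the stirrer and the balance, either way round.
- clear_bottle_mid (a point): Clear glass bottle with a blue screw cap: body 68 mm across, narrowing to the shoulder; the cap is 46 mm across and fills the top 28 mm; 145 mm high, about 420 g. Point: on its axis half-way up, 72.5 mm above its underside; z up. Grip it by the cap. Belongs in the round dish.
- stirrer_plate (a point): Stirrer, fixed to the bench: flat white housing 112 x 104 mm with a wide round white plate, 88 mm across with a dark ring round it, and a round black knob on its front. Point: centre of the plate's upper face, 30 mm above the bench; x points to its back, z up. The station of the beaker.
- balance_pan (a point): Balance, fixed to the bench: flat grey housing 126 x 104 mm with a round bright steel pan, 72 mm across, and a black display with a key at its front. Point: centre of the pan's upper face, 30 mm above the bench; x points to its back, z up. The station of the vial.
- square_tray_floor (a point): Square steel tray, fixed to the bench: 94 mm outside, 86 mm inside, its rim 14 mm above the bench. Point: centre of its inner floor, 5 mm above the bench; z up. The station of the brown bottle.
- round_dish_floor (a point): Round white dish, fixed to the bench: 94 mm across at the rim, at least 80 mm inside, its rim 14 mm above the bench. Point: centre of its inner floor, 5 mm above the bench; z up. The station of the clear bottle.
- cork_mat_top (a point): Round flat cork mat, fixed to the bench, 96 mm across, 5 mm thick, bare at the start: the free spot. Point: centre of its upper face; z up. The five places (four stations and mat) lie in two rows, at least 140 mm apart from centre to centre, in any order. The round tape and the flat things between them are under 30 mm high; the pail, wire rack, pipettes and other tall things stand behind and to the right.
There are look-alikes about, which are no part of the job. What is shaped like the part that bears brown_bottle_mid but purple is not meant.

How it is judged:
By the outcome, as a careful person would: the job done as asked, in the order asked, and still so for the second after the job is handed in, with the robot touching nothing.
It also fails if it takes over 131 s, if anything falls off the work surface, if the arm or the gripper's body presses on something with over 40 N, if the wrist force passes 120 N, or if a joint passes its speed limit or range.

## Working session

There is one attempt and no reset: what is moved stays moved. The work goes in short steps, Python scripts to look and compute and a tool call to move; the robot and the scene stay as the last step left them, time stands still between calls to the robot, and variables do not carry over. Pictures are saved under pics/ and viewed, at most 14 in all, crops included, and the job is handed in when it is done.

Besides the shell and the picture viewer there is one more tool, called after "Call:" as name(argument=value, ...) on one line, values as JSON. play_rows: Moves the arm, as the interface text tells. Its arguments: {"type":"object","properties":{"rows":{"type":"array"},"newtons":{"type":"number"}},"required":["rows"]}

```bash
mkdir -p pics; ls
cat > h.py <<'E'
import numpy as np, cv2
from scipy.spatial.transform import Rotation as R
def snap(optics,n,fn):
    c=optics.capture(n); cv2.imwrite(fn,c["color"]); np.save(fn[:-4]+'.npy',{k:v for k,v in c.items()},allow_pickle=True); return c
def load(fn): return np.load(fn,allow_pickle=True).item()
def ray(c,u,v):
    x=(u-c["cx"])/c["fx"]; y=(v-c["cy"])/c["fy"]; rd=np.hypot(x,y); r=rd
    for _ in range(20): r=rd/(1+c["k1"]*r*r)
    s=r/rd if rd>0 else 1
    T=np.array(c["T"]); d=T[:3,:3]@np.array([x*s,-y*s,-1]); return T[:3,3],d/np.linalg.norm(d)
def onplane(c,u,v,z):
    o,d=ray(c,u,v); return o+d*(z-o[2])/d[2]
def proj(c,p):
    T=np.array(c["T"]); q=T[:3,:3].T@(np.array(p)-T[:3,3]); x=q[0]/-q[2]; y=-q[1]/-q[2]; f=1+c["k1"]*(x*x+y*y)
    return np.array([c["fx"]*x*f+c["cx"],c["fy"]*y*f+c["cy"]])
def tri(c1,p1,c2,p2):
    o1,d1=ray(c1,*p1); o2,d2=ray(c2,*p2)
    A=np.array([d1,-d2]).T; t=np.linalg.lstsq(A,o2-o1,rcond=None)[0]
    a=o1+t[0]*d1; b=o2+t[1]*d2; return (a+b)/2,np.linalg.norm(a-b)
E
python3 - <<'E'
from plant import r,optics
from h import *
for n in ["scene","side","wrist"]:
    c=snap(optics,n,f"pics/{n}0.png"); print(n,c["fx"],c["k1"],np.round(c["T"],3).tolist())
o=r.get_obs(); print(o["time"],o["tool_pos"],o["ee_rot"],o["qpos"],o["grip_width"])
E
```

```text
pics
scene 526.8236383258953 -0.0849284430801434 [[0.463, 0.67, -0.58, 0.033], [-0.886, 0.351, -0.302, -0.088], [0.002, 0.654, 0.756, 0.821], [0.0, 0.0, 0.0, 1.0]]
side 435.76559008698194 -0.0451858484585132 [[-1.0, -0.004, 0.006, 0.573], [0.007, -0.575, 0.818, 0.936], [0.0, 0.818, 0.575, 0.581], [0.0, 0.0, 0.0, 1.0]]
wrist 304.5545952890536 -0.01888236495514485 [[0.42, -0.86, -0.288, 0.209], [0.907, 0.398, 0.135, 0.647], [-0.002, -0.318, 0.948, 0.373], [0.0, 0.0, 0.0, 1.0]]
0.15 [0.28341354 0.61208143 0.24923405] [-3.36963784e-04  2.15208601e-01  9.76567647e-01 -8.79900217e-04] [ 9.87005264e-01  2.86996700e-01  1.57785520e+00 -2.27743869e-06
  1.27862518e+00 -1.49979346e-01] 0.08556934805690156
```

View pics/scene0.png

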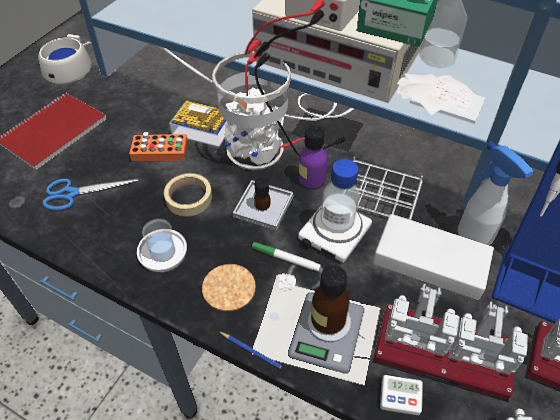

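View pics/side0.png

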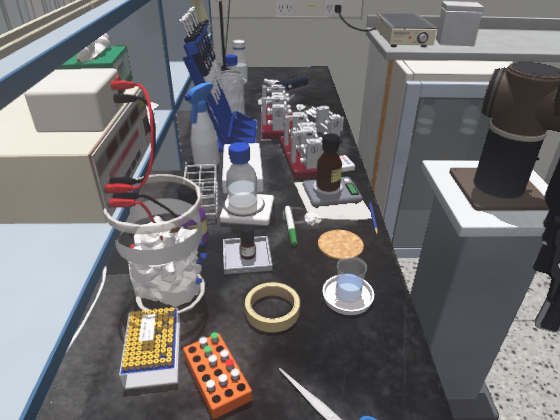

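Scene view: beaker in the round dish (160,248), vial in the square tray (263,203), clear bottle on the stirrer (340,210), brown bottle on the balance (330,305) and bare mat (229,287). The candidates for "brown bottle" are (330,305), which is brown with a yellow label and so fits, and (313,160), which is purple and is the look-alike. I'll confirm this in an enlarged crop of both views.

Run:
```python
from h import *
def crop(fn,x0,y0,x1,y1,s,out):
    im=cv2.resize(cv2.imread(fn)[y0:y1,x0:x1],None,fx=s,fy=s,interpolation=cv2.INTER_CUBIC)
    for x in range((x0+19)//20*20,x1,20):
        cv2.line(im,((x-x0)*s,0),((x-x0)*s,6),(0,255,255),1); cv2.putText(im,str(x),((x-x0)*s-10,16),0,.35,(0,255,255),1)
    for y in range((y0+19)//20*20,y1,20):
        cv2.line(im,(0,(y-y0)*s),(6,(y-y0)*s),(0,255,255),1); cv2.putText(im,str(y),(8,(y-y0)*s+4),0,.35,(0,255,255),1)
    cv2.imwrite(out,im)
crop("pics/scene0.png",130,140,390,337+3,3,"pics/scene0c.png"); crop("pics/scene0.png",130,140,390,140+190,3,"pics/x.png")
crop("pics/scene0.png",130,180,390,378,3,"pics/scene0c.png")
crop("pics/side0.png",205,125,395,320,3,"pics/side0c.png")
```

```text
(no output)
```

View pics/scene0c.png

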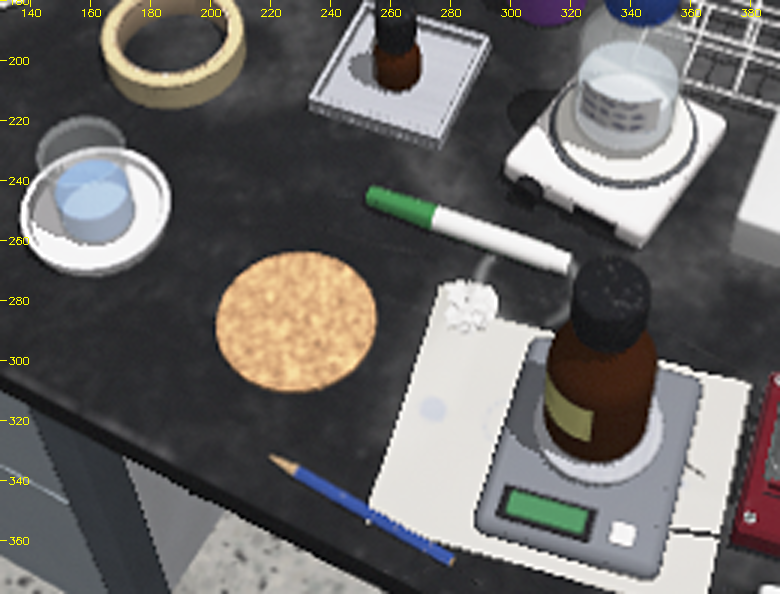

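View pics/side0c.png

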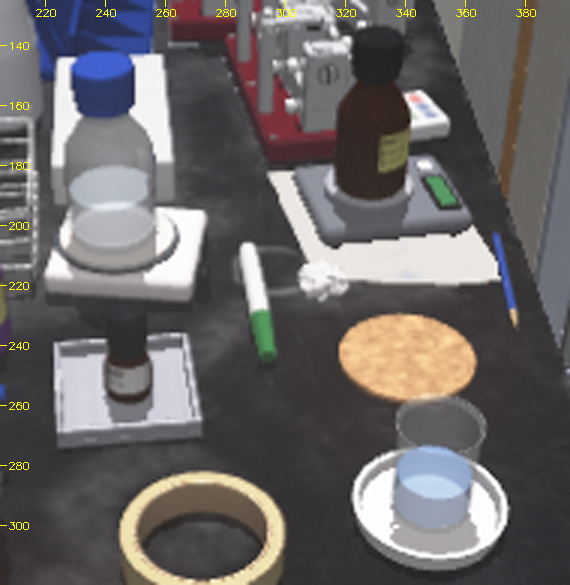

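The crops show the brown bottle with its yellow label on the balance (cap (333,275) scene, (331,140) side), which confirms it is the one meant. I'll triangulate everything roughly now.

Run:
```python
from h import *
s=load("pics/scene0.npy"); d=load("pics/side0.npy")
S=lambda x,y:(130+x/3,180+y/3); D=lambda x,y:(205+x/3,125+y/3)
F=dict(cork=((297,321),(407,357),.005),dish_rim=((95,211),(430,506),.014),plate=((624,122),(118,237),.03),pan=((601,415),(369,187),.03),
 brown_captop=((613,278),(380,37),.165),vial_base=((397,75),(128,390),.005),beaker_base=((95,215),(432,505),.005),beaker_top=((82,145),(441,428),.073))
for k,(a,b,z) in F.items():
    p,e=tri(s,S(*a),d,D(*b)); print(k,p.round(4),round(e,4),onplane(s,*S(*a),z).round(4)[:2],onplane(d,*D(*b),z).round(4)[:2])
p,e=tri(s,(344.5,166),d,D(103,64)); print("clearcap",p,e,onplane(s,344.5,166,.175),onplane(d,*D(103,64),.175))
# tray corners from both at rim z
for q in [(369,0),(490,40),(437,140),(311,100)]: print("t",onplane(s,*S(*q),.014).round(4))
for q in [(53,343),(186,333),(200,424),(58,432)]: print("ts",onplane(d,*D(*q),.014).round(4))
for nm,c in (("scene",s),("side",d)):
    h=cv2.cvtColor(c["color"],cv2.COLOR_BGR2HSV)
    for n,lo,hi in (("cork",(8,60,150),(20,180,255)),("blue",(105,180,60),(125,255,255))):
        m=cv2.inRange(h,lo,hi); k,l,st,ce=cv2.connectedComponentsWithStats(m)
        print(nm,n,[(ce[i].round(1).tolist(),st[i,4]) for i in range(1,k) if st[i,4]>80])
```

```text
cork [0.4294 0.2207 0.002 ] 0.0013 [0.4285 0.2193] [0.4296 0.2249]
dish_rim [0.4354 0.372  0.008 ] 0.0011 [0.433  0.3684] [0.4364 0.3782]
plate [0.6388 0.1023 0.0267] 0.0044 [0.6389 0.1011] [0.6365 0.1097]
pan [0.4402 0.031  0.0277] 0.0073 [0.4428 0.0295] [0.438  0.0384]
brown_captop [0.4415 0.036  0.1625] 0.0066 [0.4436 0.0347] [0.4401 0.0457]
vial_base [0.6236 0.2588 0.0051] 0.0007 [0.6241 0.2588] [0.6233 0.2591]
beaker_base [0.4337 0.3705 0.0072] 0.0005 [0.435  0.3717] [0.4329 0.3685]
beaker_top [0.4372 0.3715 0.0722] 0.0052 [0.4394 0.3703] [0.4353 0.3741]
clearcap [0.64258628 0.10464605 0.17324849] 0.002390237118779458 [0.64252363 0.10405326 0.175     ] [0.64128217 0.11002794 0.175     ]
t [0.6681 0.305  0.014 ]
t [0.6741 0.214  0.014 ]
t [0.5817 0.2058 0.014 ]
t [0.5725 0.2947 0.014 ]
ts [0.6771 0.2189 0.014 ]
ts [0.5843 0.2081 0.014 ]
ts [0.5745 0.3037 0.014 ]
ts [0.6656 0.3108 0.014 ]
scene cork [([157.5, 144.6], np.int32(524)), ([228.2, 286.6], np.int32(1910))]
scene blue [([61.5, 53.5], np.int32(112)), ([345.3, 168.1], np.int32(317)), ([510.6, 279.2], np.int32(85)), ([515.6, 292.9], np.int32(98)), ([550.7, 304.7], np.int32(158))]
side cork [([340.3, 243.6], np.int32(1023)), ([134.2, 320.6], np.int32(100)), ([215.2, 372.1], np.int32(1630))]
side blue []
```

Call:
play_rows(rows=[0,0,-0.12,-0.03,-0.02,-0.02,-1,0,0,-0.24,-0.06,-0.04,-0.04,-1,0,0,-0.36,-0.09,-0.06,-0.06,-1,0,0,-0.433,-0.12,-0.08,-0.08,-1,0,0,-0.433,-0.15,-0.1,-0.08,-1,0,0,-0.433,-0.18,-0.12,-0.08,-1,0,0,-0.433,-0.2,-0.135,-0.08,-1,0,0,-0.433,-0.2,-0.135,-0.08,-1])

```text
time: 0.82
tool_pos: [0.4104, 0.4024, 0.3302]
ee_rot: [0.0, 0.003, 1.0, -0.001]
wrist_force: [-0.1, 1.2, -0.3]
grip_width: 0.0853
grasp_force: 0.0
```

Call:
play_rows(rows=[0,0,0,-0.02,-0.03,0,-1,0,0,0,-0.04,-0.06,0,-1,0,0,0,-0.06,-0.095,0,-1,0,0,0,-0.08,-0.13,0,-1,0,0,0,-0.1,-0.165,0,-1,0,0,0,-0.12,-0.2,0,-1,0,0,0,-0.12,-0.2,0,-1,0,0,0,-0.12,-0.2,0,-1])

```text
time: 1.48
tool_pos: [0.5288, 0.2047, 0.3297]
ee_rot: [-0.001, 0.002, 1.0, 0.0]
wrist_force: [0.5, 1.1, -0.2]
grip_width: 0.0856
grasp_force: 0.0
```

Run:
```python
from plant import r,optics
from h import *
c=snap(optics,"wrist","pics/w1.png")
o=r.get_obs(); print(o["time"],o["tool_pos"],o["ee_rot"],o["qpos"]); print(np.round(c["T"],4))
for k,p in dict(cork=(.429,.221,.005),dish=(.435,.371,.014),plate=(.639,.103,.03),pan=(.44,.031,.03),tray=(.625,.257,.014),vialtop=(.624,.259,.077)).items(): print(k,proj(c,p))
```

```text
1.5333 [0.5282188  0.20592006 0.32981437] [-6.14797919e-04  1.03010898e-03  9.99999237e-01  2.94795395e-04] [ 1.92452552e-01 -3.08219142e-03  1.75463298e+00  8.28345953e-04
  1.39113522e+00 -1.37643202e+00]
[[ 4.300e-03 -9.482e-01 -3.176e-01  4.473e-01]
 [ 1.000e+00  4.300e-03  7.000e-04  2.052e-01]
 [ 7.000e-04 -3.176e-01  9.482e-01  4.539e-01]
 [ 0.000e+00  0.000e+00  0.000e+00  1.000e+00]]
cork [291.26381021  93.75921648]
dish [401.40838039  98.00413079]
plate [213.28915519 240.76872188]
pan [147.93753453 102.85979784]
tray [313.71139719 227.86541796]
vialtop [320.08602202 244.55940717]
```

View pics/w1.png

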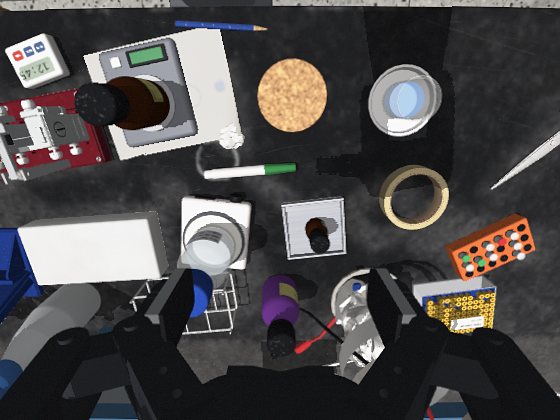

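The wrist view is nearly top-down: mat (291,95), dish and beaker (404,101), tray (314,228), plate (213,240), pan about (150,102), purple look-alike (280,300). These agree with the projected estimates. I'll move above the beaker and fit circles from two wrist places.

Call:
play_rows(rows=[0,0,0,0.018,0.033,0.026,-1,0,0,0,0.036,0.066,0.052,-1,0,0,0,0.054,0.099,0.078,-1,0,0,0,0.072,0.132,0.1,-1,0,0,0,0.093,0.165,0.13,-1,0,0,0,0.093,0.165,0.13,-1,0,0,0,0.093,0.165,0.13,-1])

```text
time: 2.12
tool_pos: [0.4295, 0.374, 0.1958]
ee_rot: [-0.004, -0.003, 1.0, -0.001]
wrist_force: [0.1, -0.1, -0.5]
grip_width: 0.0853
grasp_force: 0.0
```

Run:
```python
from plant import r,optics
from h import *
c=snap(optics,"wrist","pics/w2.png"); o=r.get_obs(); print(o["tool_pos"],np.round(c["T"],4)[:3,3])
w1=load("pics/w1.npy")
for n,cc in (("w1",w1),("w2",c)):
    h=cv2.cvtColor(cc["color"],cv2.COLOR_BGR2HSV)
    for nm,lo,hi in (("cork",(8,60,120),(20,200,255)),("white",(0,0,200),(179,40,255)),("liq",(95,40,120),(125,200,255)),("vialbrown",(0,100,20),(12,255,160))):
        m=cv2.inRange(h,lo,hi)
        for k in cv2.findContours(m,cv2.RETR_EXTERNAL,cv2.CHAIN_APPROX_NONE)[0]:
            a=cv2.contourArea(k)
            if a>250 and len(k)>5:
                e=cv2.fitEllipse(cv2.convexHull(k)); print(n,nm,a,np.round(e[0],1),np.round(e[1],1), onplane(cc,*e[0],.005).round(4),onplane(cc,*e[0],.014).round(4)[:2])
```

```text
[0.43174592 0.37307524 0.19799112] [0.3488 0.374  0.3205]
w1 cork 2354.5 [489.8 249.4] [ 43.5 118.9] [0.6684 0.5491 0.005 ] [0.664  0.5422]
w1 cork 3906.5 [291.7  94.8] [69.4 73.2] [0.4304 0.2217 0.005 ] [0.4307 0.2214]
w1 white 628.0 [446.2 290. ] [26.7 71.8] [0.7449 0.4898 0.005 ] [0.739  0.4841]
w1 white 839.5 [207.3 253.5] [29.  45.6] [0.673  0.0855 0.005 ] [0.6684 0.0879]
w1 white 7244.5 [ 97.5 252.3] [ 69.6 208.9] [ 0.6705 -0.0954  0.005 ] [ 0.666  -0.0894]
w1 white 355.0 [211.  237.5] [45.3 52.7] [0.6445 0.0937 0.005 ] [0.6406 0.0959]
w1 white 1604.5 [314.6 226.2] [ 51.7 184.7] [0.6259 0.2594 0.005 ] [0.6223 0.2583]
w1 white 1015.0 [207.6 223.1] [62.1 85.3] [0.6198 0.0902 0.005 ] [0.6164 0.0925]
w1 white 445.0 [235.4 172.3] [10.8 69.7] [0.5388 0.1383 0.005 ] [0.5369 0.1396]
w1 white 434.5 [533.7 156.5] [ 10.3 102.9] [0.5161 0.5829 0.005 ] [0.5147 0.5753]
w1 white 390.0 [407.  122.1] [23.  45.2] [0.4671 0.3863 0.005 ] [0.4667 0.3826]
w1 white 646.0 [ 34.1 126.2] [28.5 54.3] [ 0.4694 -0.1493  0.005 ] [ 0.469  -0.1422]
w1 white 387.5 [139.4  63.7] [ 42.3 124.8] [0.3894 0.0159 0.0
[... 1507 characters left out ...]
8  59.6] [25.4 33.6] [0.3026 0.4708 0.005 ] [0.3039 0.468 ]
w2 white 305.0 [360.1  60.4] [28.8 36.3] [0.3035 0.4484 0.005 ] [0.3048 0.4463]
w2 white 933.5 [408.2  23.3] [40.3 78.2] [0.2719 0.49   0.005 ] [0.2741 0.4867]
w2 white 429.0 [484.8   8.3] [28.5 72.9] [0.2586 0.5585 0.005 ] [0.2612 0.5532]
w2 white 1834.5 [35.6 21.4] [53.9 99. ] [0.2709 0.1468 0.005 ] [0.2732 0.1533]
w2 liq 1432.0 [275.5 203.4] [44.8 47.3] [0.4453 0.3689 0.005 ] [0.4425 0.369 ]
w2 liq 3384.0 [527.5 214.4] [66.9 77.6] [0.4559 0.6479 0.005 ] [0.4529 0.6401]
w2 liq 423.5 [ 41.8 106. ] [  7.3 126.9] [0.3454 0.1359 0.005 ] [0.3455 0.1427]
w2 vialbrown 268.5 [367.5 361.2] [17.  35.7] [0.6607 0.4897 0.005 ] [0.6518 0.4864]
```

View pics/w2.png

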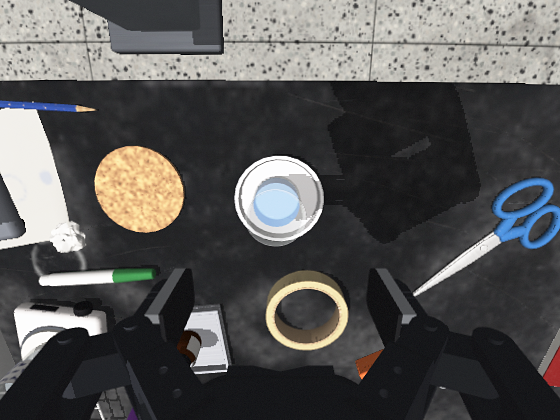

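The w2 view shows the beaker inside the dish at (277,202), the dish rim at (279,198) and the mat at (139,189). Estimates: mat (.430,.222), dish (.4365,.372), beaker about (.436,.370). The heights are consistent, so I'll descend on the beaker.

Call:
play_rows(rows=[0,0,0,0,0,0.03,-1,0,0,0,0,0,0.06,-1,0,0,0,0,0,0.09,-1,0,0,0,0,0,0.09,-1,0,0,0,0,0,0.09,-1], newtons=35)

```text
time: 2.58
tool_pos: [0.4349, 0.3706, 0.11]
ee_rot: [-0.001, 0.0, 1.0, -0.001]
wrist_force: [0.4, 0.1, 0.1]
grip_width: 0.0851
grasp_force: 0.0
```

```bash
cat > go.py <<'E'
import sys
from plant import r,optics
from h import *
def go(t):
    o=r.get_obs(); q=o["ee_rot"]; M=R.from_quat([q[1],q[2],q[3],q[0]]).as_matrix()
    print("t",round(o["time"],2),"pos",o["tool_pos"].round(4),"grip",round(o["grip_width"],4),round(float(o["grasp_force"]),1),"tilt",(M.T@[0,0,-1]).round(3),"tool shift",(M.T@(np.array(t)-o["tool_pos"])).round(4), "turn",(R.from_matrix(M.T@np.diag([-1,1,-1.])).as_rotvec()).round(3))
if __name__=="__main__": go([float(x) for x in sys.argv[1:4]])
E
python3 go.py .436 .370 .05
```

```text
t 2.58 pos [0.4349 0.3706 0.11  ] grip 0.0851 0.0 tilt [-0.002  0.001  1.   ] tool shift [-0.0013 -0.0005  0.06  ] turn [-0.001 -0.002 -0.001]
```

Call:
play_rows(rows=[0,0,0,-0.001,-0.001,0.02,-1,0,0,0,-0.001,-0.001,0.04,-1,0,0,0,-0.001,-0.001,0.06,-1,0,0,0,-0.001,-0.001,0.06,-1,0,0,0,-0.001,-0.001,0.06,1,0,0,0,-0.001,-0.001,0.06,1,0,0,0,-0.001,-0.001,0.06,1,0,0,0,-0.001,-0.001,0.06,1])

```text
time: 3.25
tool_pos: [0.4383, 0.3708, 0.0534]
ee_rot: [0.002, 0.0, 1.0, 0.001]
wrist_force: [0.1, -1.3, 6.8]
grip_width: 0.0512
grasp_force: 36.1
```

Call:
play_rows(rows=[0,0,0,0,0,0,1,0,0,0,0,0,0,1,0,0,0,0,0,0,1,0,0,0,0,0,0,1])

```text
time: 3.58
tool_pos: [0.4383, 0.3708, 0.0534]
ee_rot: [0.002, 0.0, 1.0, 0.001]
wrist_force: [-0.1, -1.9, 7.3]
grip_width: 0.0513
grasp_force: 36.1
```

Call:
play_rows(rows=[0,0,0,0,0,-0.02,1,0,0,0,0,0,-0.04,1,0,0,0,0.001,-0.02,-0.06,1,0,0,0,0.003,-0.05,-0.06,1,0,0,0,0.005,-0.08,-0.06,1,0,0,0,0.006,-0.11,-0.06,1,0,0,0,0.006,-0.135,-0.06,1,0,0,0,0.006,-0.148,-0.06,1])

```text
time: 4.25
tool_pos: [0.4301, 0.2199, 0.1109]
ee_rot: [0.0, 0.001, 1.0, -0.0]
wrist_force: [-0.1, 0.5, 0.4]
grip_width: 0.0509
grasp_force: 36.8
```

Call:
play_rows(rows=[0,0,0,0,0,0,1,0,0,0,0,0,0.01,1,0,0,0,0,0,0.025,1,0,0,0,0,0,0.04,1,0,0,0,0,0,0.04,1,0,0,0,0,0,0.04,1])

```text
time: 4.75
tool_pos: [0.4294, 0.2225, 0.0693]
ee_rot: [-0.001, -0.0, 1.0, -0.0]
wrist_force: [-1.3, 0.9, 0.3]
grip_width: 0.0509
grasp_force: 36.8
```

```bash
python3 go.py .430 .222 .0545
python3 - <<'E'
from plant import r,optics
from h import *
a=snap(optics,"side","pics/side1.png"); b=snap(optics,"wrist","pics/w3.png")
cv2.imwrite("pics/m1.png",np.hstack([a["color"][120:330,200:400],b["color"][60:270,200:400]]))
E
```

```text
t 4.75 pos [0.4294 0.2225 0.0693] grip 0.0509 36.8 tilt [-0.002  0.     1.   ] tool shift [-0.0007 -0.0005  0.0148] turn [-0.    -0.002  0.   ]
```

View pics/m1.png

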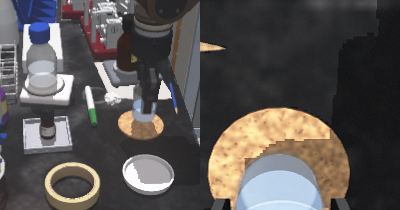

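The beaker is held upright over the mat. I'll set it down, rise, and move to look at the clear bottle.

Call:
play_rows(rows=[0,0,0,0,0,0.008,1,0,0,0,0,0,0.016,1,0,0,0,0,0,0.016,1,0,0,0,0,0,0.016,-1,0,0,0,0,0,0.016,-1,0,0,0,0,0,0.016,-1,0,0,0,0,0,0.016,-1,0,0,0,0,0,0.016,-1])

```text
time: 5.52
tool_pos: [0.4303, 0.2219, 0.0545]
ee_rot: [0.0, 0.0, 1.0, 0.0]
wrist_force: [-0.1, -0.2, -1.1]
grip_width: 0.0858
grasp_force: 0.0
```

Call:
play_rows(rows=[0,0,0,0,0,-0.03,-1,0,0,0,0,0,-0.06,-1,0,0,0,0,0,-0.1,-1,0,0,0,0,0,-0.14,-1,0,0,0,-0.02,-0.02,-0.175,-1,0,0,0,-0.04,-0.04,-0.21,-1,0,0,0,-0.065,-0.06,-0.23,-1,0,0,0,-0.09,-0.08,-0.246,-1])

```text
time: 6.18
tool_pos: [0.5215, 0.1412, 0.3044]
ee_rot: [0.003, -0.0, 1.0, 0.0]
wrist_force: [0.2, 0.1, 1.1]
grip_width: 0.0852
grasp_force: 0.0
```

Call:
play_rows(rows=[0,0,0,-0.02,-0.02,0,-1,0,0,0,-0.04,-0.037,0,-1,0,0,0,-0.04,-0.037,0,-1,0,0,0,-0.04,-0.037,0,-1,0,0,0,-0.04,-0.037,0,-1])

```text
time: 6.6
tool_pos: [0.5596, 0.105, 0.2998]
ee_rot: [-0.001, 0.0, 1.0, 0.0]
wrist_force: [-0.3, -0.7, 0.2]
grip_width: 0.0853
grasp_force: 0.0
```

```bash
python3 go.py .641 .105 .162
python3 - <<'E'
from plant import r,optics
from h import *
snap(optics,"wrist","pics/w4.png")
E
```

```text
t 6.6 pos [0.5596 0.105  0.2998] grip 0.0853 0.0 tilt [-0.001 -0.     1.   ] tool shift [-0.0816  0.      0.1377] turn [ 0.    -0.001 -0.001]
```

View pics/w4.png

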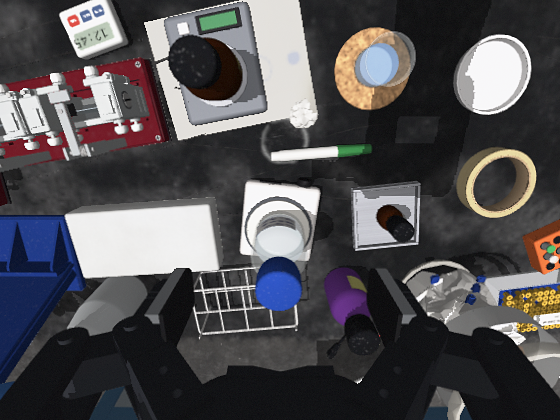

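The w4 view shows the beaker standing on the mat (378,65), the clear bottle's blue cap at (278,284) on the stirrer (ring about (282,228)), and the purple look-alike's cap at (361,335).

Run:
```python
from h import *
c=load("pics/w4.npy"); w1=load("pics/w1.npy"); s=load("pics/scene0.npy"); d=load("pics/side0.npy")
h=cv2.cvtColor(c["color"],cv2.COLOR_BGR2HSV); m=cv2.inRange(h,(105,150,60),(125,255,255))
k,l,st,ce=cv2.connectedComponentsWithStats(m); i=l[284,278]; print(st[i],ce[i])
x,y,w,hh,_=st[i]; top=(x+w/2,y+hh-w/2*0.97); print("top",top,onplane(c,*top,.175))
for q,n in (((344.5,166),s),((205+103/3,125+64/3),d)): print(tri(c,top,n,q))
print("purple", [onplane(c,361,338,z).round(3) for z in (.135,.16)])
m=cv2.inRange(h,(115,60,60),(150,255,255)); 
print("ring", onplane(c,282,228,.03))
```

```text
[ 255  257   47   54 1998] [278.11811812 284.36136136]
top (np.float64(278.5), np.float64(288.205)) [0.63981012 0.10370518 0.175     ]
(array([0.63790317, 0.10324158, 0.17903514]), np.float64(0.001544360345984405))
(array([0.64181449, 0.10368889, 0.17189401]), np.float64(2.457043402437068e-05))
purple [array([0.734, 0.2  , 0.135]), array([0.712, 0.192, 0.16 ])]
ring [0.63711519 0.10796106 0.03      ]
```

Call:
play_rows(rows=[0,0,0,-0.03,-0.001,0,-1,0,0,0,-0.06,-0.001,0,-1,0,0,0,-0.08,-0.001,0.02,-1,0,0,0,-0.08,-0.001,0.05,-1,0,0,0,-0.08,-0.001,0.08,-1,0,0,0,-0.08,-0.001,0.11,-1,0,0,0,-0.08,-0.001,0.125,-1,0,0,0,-0.08,-0.001,0.138,-1], newtons=60)

```text
time: 7.32
tool_pos: [0.6381, 0.105, 0.1595]
ee_rot: [-0.002, -0.0, 1.0, 0.0]
wrist_force: [-0.1, 0.2, -0.6]
grip_width: 0.0852
grasp_force: 0.0
```

Call:
play_rows(rows=[0,0,0,0,0,0,-1,0,0,0,0,0,0,-1,0,0,0,0,0,0,1,0,0,0,0,0,0,1,0,0,0,0,0,0,1,0,0,0,0,0,0,1,0,0,0,0,0,0,1,0,0,0,0,0,0,1])

```text
time: 7.98
tool_pos: [0.6415, 0.1036, 0.1645]
ee_rot: [0.002, 0.001, 1.0, 0.0]
wrist_force: [0.8, 0.1, 6.8]
grip_width: 0.0444
grasp_force: 62.0
```

Call:
play_rows(rows=[0,0,0,0,0,-0.015,1,0,0,0,0,0,-0.03,1,0,0,0,0,0,-0.05,1,0,0,0,0,0,-0.07,1,0,0,0,0,0,-0.09,1,0,0,0,0.01,0.013,-0.09,1,0,0,0,0.025,0.033,-0.09,1,0,0,0,0.04,0.053,-0.09,1])

```text
time: 8.65
tool_pos: [0.5983, 0.1572, 0.2498]
ee_rot: [-0.002, 0.001, 1.0, 0.0]
wrist_force: [0.1, 0.1, -5.1]
grip_width: 0.044
grasp_force: 62.1
```

Call:
play_rows(rows=[0,0,0,0.018,0.024,0,1,0,0,0,0.036,0.048,0,1,0,0,0,0.055,0.072,0,1,0,0,0,0.073,0.096,0,1,0,0,0,0.092,0.12,0,1,0,0,0,0.11,0.144,0,1,0,0,0,0.128,0.168,0,1,0,0,0,0.145,0.19,0,1])

```text
time: 9.32
tool_pos: [0.452, 0.3478, 0.2493]
ee_rot: [-0.003, 0.0, 1.0, -0.001]
wrist_force: [0.4, 0.5, -3.9]
grip_width: 0.0444
grasp_force: 62.1
```

Call:
play_rows(rows=[0,0,0,0.012,0.016,0.02,1,0,0,0,0.0185,0.025,0.04,1,0,0,0,0.0185,0.025,0.06,1,0,0,0,0.0185,0.025,0.075,1,0,0,0,0.0185,0.025,0.085,1,0,0,0,0.0185,0.025,0.085,1,0,0,0,0.0185,0.025,0.085,1,0,0,0,0.0185,0.025,0.085,1])

```text
time: 9.98
tool_pos: [0.4372, 0.372, 0.1679]
ee_rot: [0.0, 0.001, 1.0, 0.0]
wrist_force: [-0.7, 0.6, -4.0]
grip_width: 0.0442
grasp_force: 62.1
```

```bash
python3 go.py .4365 .372 .1405
python3 - <<'E'
from plant import r,optics
from h import *
a=snap(optics,"side","pics/side2.png"); b=snap(optics,"wrist","pics/w5.png"); s=snap(optics,"scene","pics/scene2.png")
A=cv2.resize(a["color"][190:340,290:410],None,fx=2.5,fy=2.5); S=cv2.resize(s["color"][150:300,90:250],None,fx=2.5,fy=2.5)
cv2.imwrite("pics/m2.png",np.hstack([A,S]))
E
```

```text
t 9.98 pos [0.4372 0.372  0.1679] grip 0.0442 62.1 tilt [ 0.001 -0.001  1.   ] tool shift [ 0.0008 -0.0001  0.0274] turn [ 0.001  0.001 -0.001]
```

View pics/m2.png

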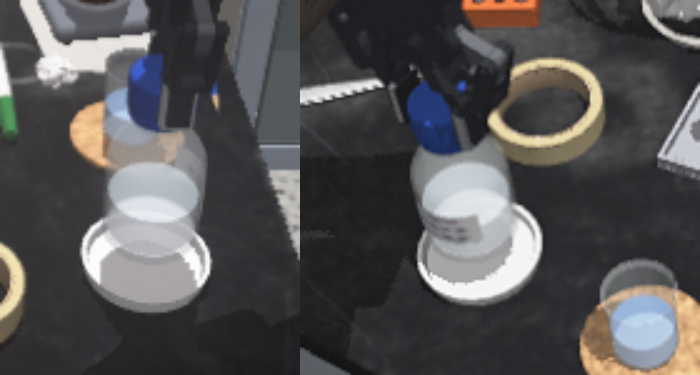

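Run:
```python
from h import *
d=load("pics/side2.npy"); s=load("pics/scene2.npy")
T=lambda p:((p-[290,190])*2.5).round(1)
U=lambda p:((p-[90,150])*2.5).round(1)
for x in (.4325,.4365,.4405):
    print(x,[T(proj(d,(x,.372,z))) for z in (.014,.0335,.07,.172)])
for y in (.368,.372,.376): print(y,[U(proj(s,(.4365,y,z))) for z in (.014,.0335,.07,.172)])
```

```text
0.4325 [array([150. , 252.9]), array([152.8, 233.4]), array([158.2, 195.4]), array([174.8,  76.6])]
0.4365 [array([144.5, 253. ]), array([147.2, 233.5]), array([152.4, 195.4]), array([168.6,  76.6])]
0.4405 [array([139., 253.]), array([141.6, 233.5]), array([146.7, 195.4]), array([162.4,  76.6])]
0.368 [array([182.3, 247.7]), array([177.9, 232.4]), array([169.3, 202.4]), array([142.4, 108.6])]
0.372 [array([178. , 245.6]), array([173.5, 230.3]), array([164.8, 200.4]), array([137.6, 106.5])]
0.376 [array([173.7, 243.6]), array([169.1, 228.3]), array([160.3, 198.3]), array([132.7, 104.4])]
```

Run:
```python
from h import *
w=load("pics/w5.npy"); c=w["color"]; print(proj(w,(.4365,.372,.014)),proj(w,(.4365,.372,.172)))
```

```text
[279.46058948 196.15949994] [279.2915321  291.99542443]
```

Call:
play_rows(rows=[0,0,0,-0.002,0,0.009,1,0,0,0,-0.002,0,0.018,1,0,0,0,-0.002,0,0.027,1,0,0,0,-0.002,0,0.027,1,0,0,0,-0.002,0,0.027,1,0,0,0,-0.002,0,0.027,-1,0,0,0,-0.002,0,0.027,-1,0,0,0,-0.002,0,0.027,-1])

```text
time: 10.8
tool_pos: [0.4396, 0.3723, 0.1415]
ee_rot: [0.001, 0.0, 1.0, 0.001]
wrist_force: [-0.1, 0.6, 0.1]
grip_width: 0.0787
grasp_force: 0.0
```

Call:
play_rows(rows=[0,0,0,0,0,0,-1,0,0,0,0,0,0,-1,0,0,0,0,0,-0.02,-1,0,0,0,0,0,-0.05,-1,0,0,0,0,0,-0.08,-1,0,0,0,0,0,-0.11,-1,0,0,0,-0.012,-0.03,-0.135,-1,0,0,0,-0.024,-0.06,-0.16,-1])

```text
time: 11.47
tool_pos: [0.4626, 0.3123, 0.3025]
ee_rot: [0.001, -0.001, 1.0, 0.0]
wrist_force: [0.7, -0.2, -0.4]
grip_width: 0.0856
grasp_force: 0.0
```

Call:
play_rows(rows=[0,0,0,-0.01,-0.03,0,-1,0,0,0,-0.02,-0.06,0,-1,0,0,0,-0.03,-0.09,0,-1,0,0,0,-0.04,-0.11,0,-1,0,0,0,-0.04,-0.11,0,-1,0,0,0,-0.04,-0.11,0,-1,0,0,0,-0.04,-0.11,0,-1])

```text
time: 12.05
tool_pos: [0.5026, 0.2022, 0.3005]
ee_rot: [-0.0, 0.0, 1.0, 0.0]
wrist_force: [0.2, 0.0, -0.5]
grip_width: 0.0852
grasp_force: 0.0
```

```bash
python3 go.py .43 .222 .0545
python3 - <<'E'
from plant import r,optics
from h import *
c=snap(optics,"wrist","pics/w6.png"); print(proj(c,(.639,.104,.03)),proj(c,(.43,.222,.02)),proj(c,(.4365,.372,.014)))
E
```

```text
t 12.05 pos [0.5026 0.2022 0.3005] grip 0.0852 0.0 tilt [-0.    -0.001  1.   ] tool shift [0.0726 0.0196 0.246 ] turn [ 0.001 -0.    -0.001]
[212.54867124 265.0922051 ] [295.28637586 114.80792622] [410.24452804 120.12719489]
```

View pics/w6.png

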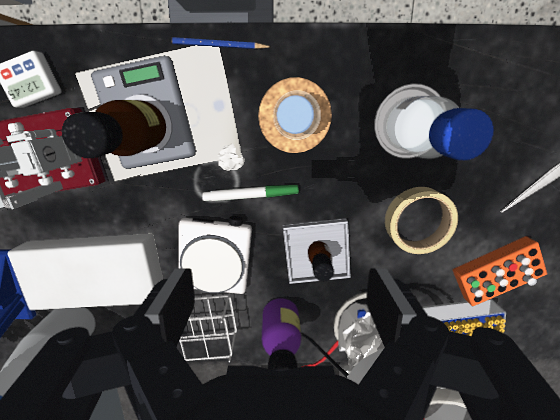

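The w6 view shows the clear bottle standing in the dish, the stirrer plate empty (ring centre about (212,265)), and the beaker on the mat (295,114). I'll fit the ring and the beaker.

Run:
```python
from h import *
c=load("pics/w6.npy"); w4=load("pics/w4.npy")
g=cv2.cvtColor(c["color"],cv2.COLOR_BGR2GRAY); h=cv2.cvtColor(c["color"],cv2.COLOR_BGR2HSV)
roi=np.zeros_like(g); cv2.circle(roi,(212,265),36,255,-1); m=cv2.bitwise_and(cv2.inRange(g,180,255),roi)
k,l,st,ce=cv2.connectedComponentsWithStats(m); i=l[262,210]; mm=(l==i).astype(np.uint8)
q=max(cv2.findContours(mm,0,1)[0],key=cv2.contourArea); e=cv2.fitEllipse(cv2.convexHull(q)); print(st[i],e,onplane(c,*e[0],.03))
for cc in (c,w4):
    hh=cv2.cvtColor(cc["color"],cv2.COLOR_BGR2HSV); m=cv2.inRange(hh,(95,40,120),(125,200,255)); p=proj(cc,(.43,.222,.03))
    for q in cv2.findContours(m,0,1)[0]:
        if cv2.contourArea(q)>300:
            e2=cv2.fitEllipse(q)
            if np.hypot(*(np.array(e2[0])-p))<40: print(e2,onplane(cc,*e2[0],.03))
```

```text
[ 182  239   60   53 2381] ((210.9756622314453, 265.48126220703125), (52.876708984375, 60.219173431396484), 103.44428253173828) [0.63963979 0.1016542  0.03      ]
((295.0455627441406, 114.17340850830078), (35.786041259765625, 37.37221908569336), 15.853907585144043) [0.42901989 0.22120559 0.03      ]
((378.5494689941406, 63.81960678100586), (37.32769775390625, 42.31611633300781), 26.750261306762695) [0.42840813 0.22193226 0.03      ]
```

Call:
play_rows(rows=[0,0,0,0.025,0.0065,0.03,-1,0,0,0,0.05,0.013,0.06,-1,0,0,0,0.0735,0.0195,0.09,-1,0,0,0,0.0735,0.0195,0.125,-1,0,0,0,0.0735,0.0195,0.16,-1,0,0,0,0.0735,0.0195,0.19,-1,0,0,0,0.0735,0.0195,0.22,-1,0,0,0,0.0735,0.0195,0.246,-1], newtons=35)

```text
time: 12.77
tool_pos: [0.4279, 0.2225, 0.0525]
ee_rot: [-0.001, -0.001, 1.0, -0.0]
wrist_force: [-0.2, -0.8, 0.2]
grip_width: 0.0851
grasp_force: 0.0
```

Call:
play_rows(rows=[0,0,0,0,0,0,-1,0,0,0,0,0,0,-1,0,0,0,0,0,0,1,0,0,0,0,0,0,1,0,0,0,0,0,0,1,0,0,0,0,0,0,1,0,0,0,0,0,0,1,0,0,0,0,0,0,1])

```text
time: 13.43
tool_pos: [0.4311, 0.2218, 0.0567]
ee_rot: [0.002, 0.0, 1.0, 0.001]
wrist_force: [-2.0, -0.4, 6.3]
grip_width: 0.0513
grasp_force: 36.1
```

Call:
play_rows(rows=[0,0,0,0,0,-0.02,1,0,0,0,0,0,-0.045,1,0,0,0,0,0,-0.07,1,0,0,0,0,0,-0.095,1,0,0,0,0,0,-0.12,1,0,0,0,-0.02,-0.011,-0.12,1,0,0,0,-0.045,-0.025,-0.12,1,0,0,0,-0.07,-0.039,-0.12,1])

```text
time: 14.1
tool_pos: [0.5001, 0.1822, 0.1759]
ee_rot: [0.001, -0.0, 1.0, 0.0]
wrist_force: [-0.0, 0.6, -0.2]
grip_width: 0.0509
grasp_force: 36.8
```

```bash
python3 go.py .6395 .1035 .1
```

```text
t 14.1 pos [0.5001 0.1822 0.1759] grip 0.0509 36.8 tilt [ 0.003 -0.001  1.   ] tool shift [-0.1392 -0.0788  0.0763] turn [0.001 0.003 0.   ]
```

Call:
play_rows(rows=[0,0,0,-0.025,-0.014,0,1,0,0,0,-0.05,-0.028,0,1,0,0,0,-0.075,-0.042,0,1,0,0,0,-0.1,-0.056,0,1,0,0,0,-0.125,-0.07,0,1,0,0,0,-0.1425,-0.079,0.02,1,0,0,0,-0.1425,-0.079,0.045,1,0,0,0,-0.1425,-0.079,0.065,1])

```text
time: 14.77
tool_pos: [0.6428, 0.1021, 0.1087]
ee_rot: [0.001, 0.001, 1.0, 0.0]
wrist_force: [0.1, 1.2, -0.5]
grip_width: 0.051
grasp_force: 36.8
```

Call:
play_rows(rows=[0,0,0,0,0,0.015,1,0,0,0,0,0,0.015,1,0,0,0,0,0,0.015,1,0,0,0,0,0,0.015,1])

```text
time: 15.1
tool_pos: [0.6425, 0.1034, 0.0959]
ee_rot: [0.001, 0.0, 1.0, 0.0]
wrist_force: [0.4, 0.0, -0.6]
grip_width: 0.051
grasp_force: 36.8
```

```bash
python3 go.py .6415 .1035 .082;  python3 - <<'E'
from plant import r,optics
from h import *
a=snap(optics,"side","pics/side3.png"); s=snap(optics,"scene","pics/scene3.png")
A=cv2.resize(a["color"][130:280,200:340],None,fx=2.5,fy=2.5); S=cv2.resize(s["color"][150:300,260:420],None,fx=2.5,fy=2.5)
cv2.imwrite("pics/m3.png",np.hstack([A,S]))
for z in (.03,.06): print(((proj(a,(.6395,.1035,z))-[200,130])*2.5).round(1),((proj(s,(.6395,.1035,z))-[260,150])*2.5+[350,0]).round(1))
E
```

```text
t 15.1 pos [0.6425 0.1034 0.0959] grip 0.051 36.8 tilt [ 0.002 -0.     1.   ] tool shift [0.001  0.0001 0.0139] turn [ 0.     0.002 -0.001]
[108.  181.2] [542.5 175. ]
[106.6 153.4] [545.8 150.1]
```

View pics/m3.png

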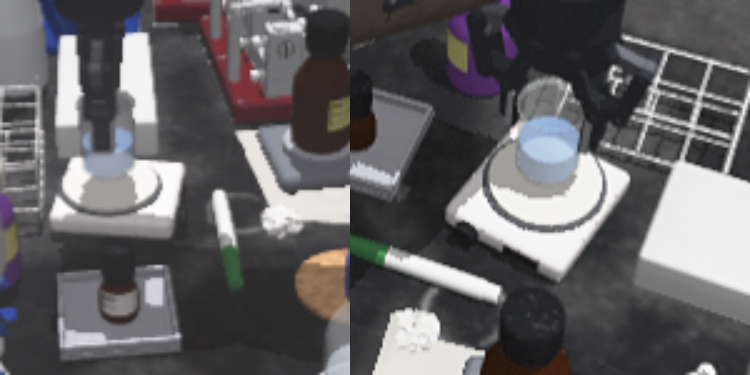

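Call:
play_rows(rows=[0,0,0,0,0,0.007,1,0,0,0,0,0,0.014,1,0,0,0,0,0,0.014,1,0,0,0,0,0,0.014,-1,0,0,0,0,0,0.014,-1,0,0,0,0,0,0.014,-1,0,0,0,0,0,0.014,-1,0,0,0,0,0,0.014,-1])

```text
time: 15.87
tool_pos: [0.6414, 0.1033, 0.08]
ee_rot: [-0.0, 0.0, 1.0, 0.0]
wrist_force: [-0.8, -0.6, -0.0]
grip_width: 0.0855
grasp_force: 0.0
```

Call:
play_rows(rows=[0,0,0,0,0,-0.03,-1,0,0,0,0,0,-0.06,-1,0,0,0,0,0,-0.1,-1,0,0,0,0,0,-0.14,-1,0,0,0,0.015,0.03,-0.14,-1,0,0,0,0.03,0.06,-0.14,-1,0,0,0,0.045,0.09,-0.14,-1,0,0,0,0.06,0.12,-0.14,-1])

```text
time: 16.53
tool_pos: [0.581, 0.2243, 0.2206]
ee_rot: [0.0, 0.001, 1.0, 0.0]
wrist_force: [0.8, 1.2, 0.5]
grip_width: 0.0855
grasp_force: 0.0
```

Call:
play_rows(rows=[0,0,0,0.02,0.035,0,-1,0,0,0,0.02,0.035,0,-1,0,0,0,0.02,0.035,0,-1,0,0,0,0.02,0.035,0,-1])

```text
time: 16.87
tool_pos: [0.5618, 0.2583, 0.2203]
ee_rot: [0.0, -0.0, 1.0, -0.0]
wrist_force: [-0.1, -1.0, 0.2]
grip_width: 0.0854
grasp_force: 0.0
```

```bash
python3 go.py .624 .259 .041;  python3 - <<'E'
from plant import r,optics
from h import *
c=snap(optics,"wrist","pics/w7.png")
for p in ((.624,.259,.077),(.624,.259,.005),(.6395,.1035,.03)): print(proj(c,p))
E
```

```text
t 16.87 pos [0.5618 0.2583 0.2203] grip 0.0854 0.0 tilt [0. 0. 1.] tool shift [-0.0621  0.0008  0.1793] turn [-0.  0.  0.]
[280.68476533 261.5295634 ]
[280.58535569 232.84733672]
[145.37523593 253.70837272]
```

View pics/w7.png

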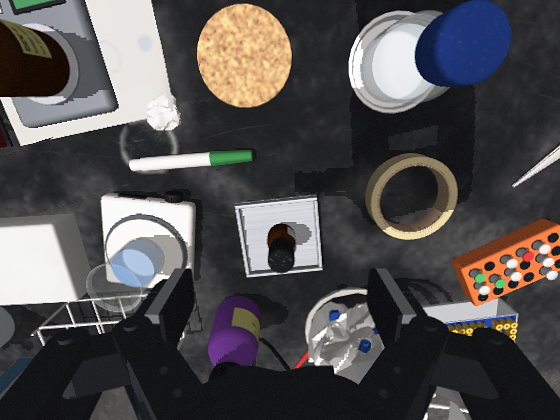

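The w7 view shows the vial's cap at (281,260) in the tray, as projected. The beaker stands on the stirrer (138,262). I'll grasp the vial on its body.

Call:
play_rows(rows=[0,0,0,-0.025,0.001,0.02,-1,0,0,0,-0.05,0.001,0.04,-1,0,0,0,-0.062,0.001,0.07,-1,0,0,0,-0.062,0.001,0.1,-1,0,0,0,-0.062,0.001,0.125,-1,0,0,0,-0.062,0.001,0.15,-1,0,0,0,-0.062,0.001,0.17,-1,0,0,0,-0.062,0.001,0.179,-1], newtons=35)

```text
time: 17.58
tool_pos: [0.6225, 0.2568, 0.0371]
ee_rot: [-0.003, 0.002, 1.0, -0.001]
wrist_force: [-1.5, 0.0, -0.8]
grip_width: 0.0853
grasp_force: 0.0
```

Call:
play_rows(rows=[0,0,0,0,0,0,-1,0,0,0,0,0,0,-1,0,0,0,0,0,0,1,0,0,0,0,0,0,1,0,0,0,0,0,0,1,0,0,0,0,0,0,1,0,0,0,0,0,0,1,0,0,0,0,0,0,1])

```text
time: 18.25
tool_pos: [0.6244, 0.2596, 0.0428]
ee_rot: [0.001, 0.0, 1.0, 0.0]
wrist_force: [-1.8, -0.2, 6.0]
grip_width: 0.0297
grasp_force: 34.4
```

Call:
play_rows(rows=[0,0,0,0,0,0,1,0,0,0,0,0,0,1])

```text
time: 18.42
tool_pos: [0.6245, 0.2596, 0.0428]
ee_rot: [0.001, 0.0, 1.0, 0.0]
wrist_force: [-1.8, -0.6, 5.7]
grip_width: 0.0296
grasp_force: 34.5
```

Call:
play_rows(rows=[0,0,0,0,0,-0.02,1,0,0,0,0,0,-0.045,1,0,0,0,0,0,-0.07,1,0,0,0,0.025,-0.005,-0.07,1,0,0,0,0.055,-0.01,-0.07,1,0,0,0,0.085,-0.016,-0.07,1,0,0,0,0.115,-0.022,-0.07,1,0,0,0,0.145,-0.028,-0.07,1])

```text
time: 19.08
tool_pos: [0.4769, 0.231, 0.1106]
ee_rot: [-0.0, 0.0, 1.0, -0.0]
wrist_force: [0.7, -0.3, -0.8]
grip_width: 0.0297
grasp_force: 34.7
```

Call:
play_rows(rows=[0,0,0,0.025,-0.005,0,1,0,0,0,0.049,-0.009,0,1,0,0,0,0.049,-0.009,0.02,1,0,0,0,0.049,-0.009,0.04,1,0,0,0,0.049,-0.009,0.055,1,0,0,0,0.049,-0.009,0.065,1,0,0,0,0.049,-0.009,0.068,1,0,0,0,0.049,-0.009,0.068,1])

```text
time: 19.75
tool_pos: [0.4298, 0.2224, 0.0432]
ee_rot: [-0.0, 0.0, 1.0, -0.0]
wrist_force: [0.6, 0.0, 0.1]
grip_width: 0.0296
grasp_force: 34.7
```

```bash
python3 go.py .43 .222 .0435
```

```text
t 19.75 pos [0.4298 0.2224 0.0432] grip 0.0296 34.7 tilt [-0.001  0.     1.   ] tool shift [-0.0002 -0.0004 -0.0003] turn [-0.    -0.001 -0.001]
```

Call:
play_rows(rows=[0,0,0,0,0,0,-1,0,0,0,0,0,0,-1,0,0,0,0,0,0,-1,0,0,0,0,0,0,-1,0,0,0,0,0,-0.02,-1,0,0,0,0,0,-0.055,-1,0,0,0,0,0,-0.095,-1,0,0,0,0,0,-0.135,-1])

```text
time: 20.42
tool_pos: [0.4289, 0.2222, 0.1792]
ee_rot: [-0.001, 0.0, 1.0, -0.0]
wrist_force: [0.9, 0.1, -0.5]
grip_width: 0.0854
grasp_force: 0.0
```

Call:
play_rows(rows=[0,0,0,0,0,-0.035,-1,0,0,0,0,0,-0.07,-1,0,0,0,-0.008,-0.03,-0.1,-1,0,0,0,-0.016,-0.06,-0.115,-1,0,0,0,-0.024,-0.09,-0.115,-1,0,0,0,-0.032,-0.12,-0.115,-1,0,0,0,-0.04,-0.15,-0.115,-1,0,0,0,-0.04,-0.172,-0.115,-1])

```text
time: 21.08
tool_pos: [0.4703, 0.0482, 0.2937]
ee_rot: [0.001, 0.001, 1.0, -0.0]
wrist_force: [-1.1, 0.5, -0.3]
grip_width: 0.0855
grasp_force: 0.0
```

Call:
play_rows(rows=[0,0,0,0,0,0,-1,0,0,0,0,0,0,-1,0,0,0,0,0,0,-1])

```text
time: 21.33
tool_pos: [0.4695, 0.0508, 0.2933]
ee_rot: [-0.0, 0.0, 1.0, 0.0]
wrist_force: [0.4, -0.5, -0.5]
grip_width: 0.0852
grasp_force: 0.0
```

```bash
python3 go.py .441 .036 .152;  python3 - <<'E'
from plant import r,optics
from h import *
c=snap(optics,"wrist","pics/w8.png")
w=load("pics/w7.npy")
P=np.array([onplane(w,*q,.014) for q in ((235,206),(317,194),(322,269),(245,277))]); print(P.round(4),P.mean(0), np.linalg.norm(P-np.roll(P,1,0),axis=1).round(3))
for p in ((.441,.036,.165),(.44,.032,.03),(.43,.222,.077)): print(proj(c,p))
E
```

```text
t 21.33 pos [0.4695 0.0508 0.2933] grip 0.0852 0.0 tilt [-0.    -0.001  1.   ] tool shift [ 0.0284 -0.0149  0.1413] turn [ 0.001 -0.    -0.001]
[[0.587  0.207  0.014 ]
 [0.5728 0.2999 0.014 ]
 [0.6682 0.3098 0.014 ]
 [0.6794 0.215  0.014 ]] [0.62687929 0.25791919 0.014     ] [0.093 0.094 0.096 0.095]
[262.19246543 173.90848569]
[264.89336505 150.87350932]
[434.03806808 147.65062593]
```

View pics/w8.png

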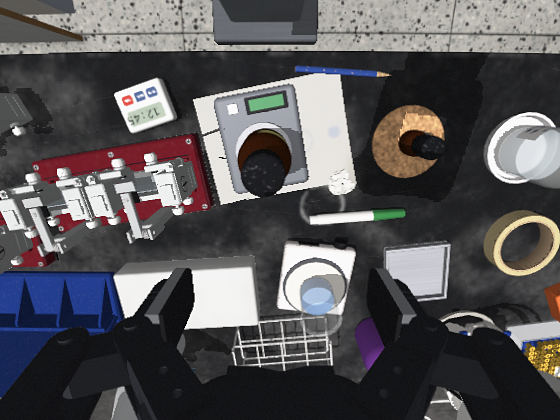

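The w8 view shows the vial standing on the mat (425,145), the tray empty (417,272), and the brown bottle's cap at (266,172). I'll grasp the cap.

Call:
play_rows(rows=[0,0,0,0.028,-0.013,0,-1,0,0,0,0.028,-0.013,0.025,-1,0,0,0,0.028,-0.013,0.05,-1,0,0,0,0.028,-0.013,0.075,-1,0,0,0,0.028,-0.013,0.1,-1,0,0,0,0.028,-0.013,0.12,-1,0,0,0,0.028,-0.013,0.135,-1,0,0,0,0.028,-0.013,0.141,-1], newtons=50)

```text
time: 22.05
tool_pos: [0.4398, 0.0388, 0.1497]
ee_rot: [-0.002, -0.001, 1.0, 0.0]
wrist_force: [-0.5, 0.3, 0.4]
grip_width: 0.0858
grasp_force: 0.0
```

Call:
play_rows(rows=[0,0,0,0,0,0,-1,0,0,0,0,0,0,-1,0,0,0,0,0,0,1,0,0,0,0,0,0,1,0,0,0,0,0,0,1,0,0,0,0,0,0,1,0,0,0,0,0,0,1,0,0,0,0,0,0,1])

```text
time: 22.72
tool_pos: [0.4425, 0.037, 0.1534]
ee_rot: [0.001, 0.0, 1.0, -0.001]
wrist_force: [1.1, -1.1, 4.5]
grip_width: 0.0374
grasp_force: 50.4
```

Call:
play_rows(rows=[0,0,0,0,0,-0.015,1,0,0,0,0,0,-0.03,1,0,0,0,0,0,-0.05,1,0,0,0,0,0,-0.07,1,0,0,0,0,0,-0.09,1,0,0,0,-0.01,0.013,-0.09,1,0,0,0,-0.026,0.032,-0.09,1,0,0,0,-0.044,0.053,-0.09,1])

```text
time: 23.38
tool_pos: [0.4852, 0.0907, 0.2415]
ee_rot: [-0.001, 0.001, 1.0, 0.0]
wrist_force: [0.2, 0.1, -3.0]
grip_width: 0.0375
grasp_force: 50.8
```

Call:
play_rows(rows=[0,0,0,-0.02,0.024,0,1,0,0,0,-0.04,0.048,0,1,0,0,0,-0.06,0.072,0,1,0,0,0,-0.08,0.096,0,1,0,0,0,-0.1,0.12,0,1,0,0,0,-0.12,0.144,0,1,0,0,0,-0.135,0.162,0,1,0,0,0,-0.1405,0.167,0,1])

```text
time: 24.05
tool_pos: [0.6267, 0.2598, 0.2398]
ee_rot: [-0.001, -0.0, 1.0, 0.0]
wrist_force: [-0.5, -0.3, -2.5]
grip_width: 0.0377
grasp_force: 50.8
```

Call:
play_rows(rows=[0,0,0,0,0,0.025,1,0,0,0,0,0,0.05,1,0,0,0,0,0,0.07,1,0,0,0,0,0,0.085,1,0,0,0,0,0,0.095,1,0,0,0,0,0,0.095,1,0,0,0,0,0,0.095,1])

```text
time: 24.63
tool_pos: [0.6261, 0.257, 0.147]
ee_rot: [-0.0, 0.001, 1.0, -0.0]
wrist_force: [0.5, 0.1, -1.9]
grip_width: 0.0376
grasp_force: 50.9
```

```bash
python3 go.py .626 .258 .1285;  python3 - <<'E'
from plant import r,optics
from h import *
a=snap(optics,"side","pics/side4.png"); s=snap(optics,"scene","pics/scene4.png"); w=snap(optics,"wrist","pics/w9.png")
A=cv2.resize(a["color"][150:300,180:320],None,fx=2.5,fy=2.5); S=cv2.resize(s["color"][110:260,180:340],None,fx=2.5,fy=2.5)
cv2.imwrite("pics/m4.png",np.hstack([A,S]))
for z in (.014,.045): print(((proj(a,(.6255,.258,z))-[180,150])*2.5).round(1),((proj(s,(.6255,.258,z))-[180,110])*2.5+[350,0]).round(1))
E
```

```text
t 24.63 pos [0.6261 0.257  0.147 ] grip 0.0376 50.9 tilt [-0.001  0.     1.   ] tool shift [0.0001 0.001  0.0185] turn [-0.    -0.001 -0.001]
[166.1 253.2] [557.3 229.5]
[164.6 223. ] [556.4 203.9]
```

View pics/m4.png

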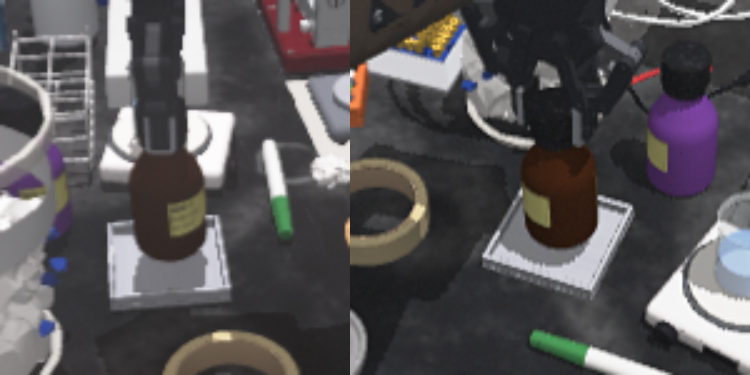

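Call:
play_rows(rows=[0,0,0,-0.001,0.002,0.006,1,0,0,0,-0.001,0.002,0.012,1,0,0,0,-0.001,0.002,0.018,1,0,0,0,-0.001,0.002,0.018,1,0,0,0,-0.001,0.002,0.018,-1,0,0,0,-0.001,0.002,0.018,-1,0,0,0,-0.001,0.002,0.018,-1,0,0,0,-0.001,0.002,0.018,-1])

```text
time: 25.45
tool_pos: [0.6277, 0.2594, 0.1301]
ee_rot: [0.001, 0.0, 1.0, 0.0]
wrist_force: [0.5, 1.0, -0.3]
grip_width: 0.0834
grasp_force: 0.0
```

Call:
play_rows(rows=[0,0,0,0,0,0,-1,0,0,0,0,0,0,-1,0,0,0,0,0,-0.02,-1,0,0,0,0,0,-0.05,-1,0,0,0,0,0,-0.09,-1,0,0,0,0,0,-0.13,-1,0,0,0,0.03,-0.015,-0.15,-1,0,0,0,0.06,-0.03,-0.16,-1])

```text
time: 26.12
tool_pos: [0.569, 0.2296, 0.2948]
ee_rot: [0.004, 0.0, 1.0, 0.001]
wrist_force: [-0.0, -0.8, 0.3]
grip_width: 0.0856
grasp_force: 0.0
```

Call:
play_rows(rows=[0,0,0,0.03,-0.03,0,-1,0,0,0,0.06,-0.06,0,-1,0,0,0,0.08,-0.09,0,-1,0,0,0,0.08,-0.12,0,-1,0,0,0,0.08,-0.12,0,-1,0,0,0,0.08,-0.12,0,-1,0,0,0,0.08,-0.12,0,-1])

```text
time: 26.7
tool_pos: [0.4874, 0.1095, 0.2897]
ee_rot: [0.0, 0.001, 1.0, 0.0]
wrist_force: [0.7, 0.9, -0.2]
grip_width: 0.0855
grasp_force: 0.0
```

```bash
python3 go.py .43 .222 .0435;  python3 - <<'E'
from plant import r,optics
from h import *
c=snap(optics,"wrist","pics/w10.png")
for p in ((.44,.033,.03),(.43,.222,.077),(.43,.222,.005),(.6255,.258,.014),(.6395,.1035,.03),(.6395,.1035,.05)): print(proj(c,p).round(1))
E
```

```text
t 26.7 pos [0.4874 0.1095 0.2897] grip 0.0855 0.0 tilt [ 0.001 -0.001  1.   ] tool shift [0.0577 0.1123 0.2462] turn [ 0.001  0.001 -0.001]
[217.6 136.6]
[384.1 131. ]
[366.2 126.8]
[380.4 263.9]
[275.8 278.3]
[275.6 286. ]
```

View pics/w10.png

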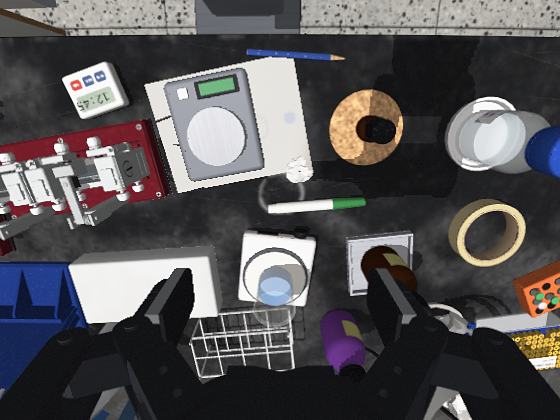

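The w10 view shows the bottle in the tray, the empty pan at about (215,136), and the vial on the mat with its cap at (380,130). I'll fit the pan and compare with the scene view.

Run:
```python
from h import *
c=load("pics/w10.npy"); s=load("pics/scene4.npy"); a=load("pics/side4.npy")
for cc,th in ((c,(185,255)),(s,(150,255)),(a,(140,255))):
    g=cv2.cvtColor(cc["color"],cv2.COLOR_BGR2GRAY); p=proj(cc,(.44,.031,.03)).astype(int); print(p,g[p[1],p[0]],g[p[1]-3:p[1]+4:3,p[0]-60:p[0]+60:6].tolist()[1])
    m=cv2.inRange(cv2.GaussianBlur(g,(3,3),0),int(g[p[1],p[0]])-22,255); k,l,st,ce=cv2.connectedComponentsWithStats(m); i=l[p[1],p[0]]
    q=max(cv2.findContours((l==i).astype(np.uint8),0,1)[0],key=cv2.contourArea); e=cv2.fitEllipse(cv2.convexHull(q)); print(e,onplane(cc,*e[0],.03))
h=cv2.cvtColor(c["color"],cv2.COLOR_BGR2HSV); m=cv2.inRange(h,(0,0,0),(179,255,35)); roi=np.zeros_like(m); cv2.circle(roi,(378,128),28,255,-1); m&=roi
k,l,st,ce=cv2.connectedComponentsWithStats(m); j=1+st[1:,4].argmax(); print(st[j],ce[j])
```

```text
[215 136] 227 [16, 233, 228, 229, 150, 163, 227, 232, 231, 227, 227, 229, 231, 228, 231, 72, 164, 99, 224, 228]
((215.0569305419922, 136.04885864257812), (54.824867248535156, 58.99379348754883), 145.06451416015625) [0.4393547  0.02988607 0.03      ]
[328 319] 204 [229, 216, 228, 228, 224, 74, 151, 212, 206, 208, 204, 206, 206, 208, 151, 148, 227, 226, 231, 38]
((329.24932861328125, 320.7940979003906), (37.678916931152344, 42.35900115966797), 104.73221588134766) [0.43784608 0.02924457 0.03      ]
[326 185] 207 [75, 60, 63, 60, 58, 226, 216, 150, 206, 209, 207, 207, 210, 149, 129, 63, 56, 65, 79, 99]
((327.6688232421875, 185.61302185058594), (13.877507209777832, 28.02317237854004), 93.09783935546875) [0.43799578 0.03037916 0.03      ]
[357 116  39  28 746] [377.52144772 129.78016086]
```

Call:
play_rows(rows=[0,0,0,0.015,0.03,0.02,-1,0,0,0,0.03,0.06,0.04,-1,0,0,0,0.045,0.09,0.07,-1,0,0,0,0.057,0.1125,0.1,-1,0,0,0,0.057,0.1125,0.135,-1,0,0,0,0.057,0.1125,0.17,-1,0,0,0,0.057,0.1125,0.205,-1,0,0,0,0.057,0.1125,0.235,-1], newtons=35)

```text
time: 27.42
tool_pos: [0.4292, 0.2232, 0.0519]
ee_rot: [-0.001, -0.001, 1.0, -0.0]
wrist_force: [0.4, -0.5, 0.6]
grip_width: 0.0853
grasp_force: 0.0
```

Call:
play_rows(rows=[0,0,0,0,0,0.011,-1,0,0,0,0,0,0.011,-1,0,0,0,0,0,0.011,-1,0,0,0,0,0,0.011,1,0,0,0,0,0,0.011,1,0,0,0,0,0,0.011,1,0,0,0,0,0,0.011,1,0,0,0,0,0,0.011,1])

```text
time: 28.08
tool_pos: [0.4313, 0.2222, 0.0448]
ee_rot: [0.001, 0.001, 1.0, 0.001]
wrist_force: [0.2, 0.6, 4.4]
grip_width: 0.0288
grasp_force: 33.8
```

Call:
play_rows(rows=[0,0,0,0,0,0,1,0,0,0,0,0,0,1,0,0,0,0,0,0,1,0,0,0,0,0,0,1])

```text
time: 28.42
tool_pos: [0.4312, 0.2223, 0.0447]
ee_rot: [0.001, 0.0, 1.0, 0.0]
wrist_force: [-0.2, 0.4, 5.3]
grip_width: 0.0288
grasp_force: 34.1
```

Call:
play_rows(rows=[0,0,0,0,0,-0.02,1,0,0,0,0,0,-0.045,1,0,0,0,0,0,-0.07,1,0,0,0,0,-0.02,-0.09,1,0,0,0,-0.002,-0.05,-0.09,1,0,0,0,-0.004,-0.08,-0.09,1,0,0,0,-0.006,-0.11,-0.09,1,0,0,0,-0.008,-0.14,-0.09,1])

```text
time: 29.08
tool_pos: [0.4377, 0.0807, 0.1334]
ee_rot: [0.0, 0.0, 1.0, -0.0]
wrist_force: [0.8, -0.5, -1.1]
grip_width: 0.0289
grasp_force: 33.9
```

Call:
play_rows(rows=[0,0,0,-0.001,-0.03,0,1,0,0,0,-0.001,-0.052,0.01,1,0,0,0,-0.001,-0.052,0.03,1,0,0,0,-0.001,-0.052,0.048,1,0,0,0,-0.001,-0.052,0.048,1,0,0,0,-0.001,-0.052,0.048,1,0,0,0,-0.001,-0.052,0.048,1])

```text
time: 29.67
tool_pos: [0.4395, 0.03, 0.086]
ee_rot: [0.0, 0.0, 1.0, -0.0]
wrist_force: [0.7, -0.4, 0.1]
grip_width: 0.0288
grasp_force: 33.9
```

```bash
python3 go.py .439 .030 .070;  python3 - <<'E'
from plant import r,optics
from h import *
a=snap(optics,"side","pics/side5.png"); s=snap(optics,"scene","pics/scene5.png")
A=cv2.resize(a["color"][110:260,260:400],None,fx=2.5,fy=2.5); S=cv2.resize(s["color"][230:380,250:410],None,fx=2.5,fy=2.5)
cv2.imwrite("pics/m5.png",np.hstack([A,S]))
for z in (.03,.045,.06): print(((proj(a,(.4385,.03,z))-[260,110])*2.5).round(1),((proj(s,(.4385,.03,z))-[250,230])*2.5+[350,0]).round(1))
E
```

```text
t 29.67 pos [0.4395 0.03   0.086 ] grip 0.0288 33.9 tilt [0.001 0.    1.   ] tool shift [0.0005 0.     0.016 ] turn [-0.     0.001 -0.   ]
[168.6 188.8] [547.5 225.7]
[169.7 175.5] [549.2 214.9]
[170.8 162. ] [551.  203.8]
```

View pics/m5.png

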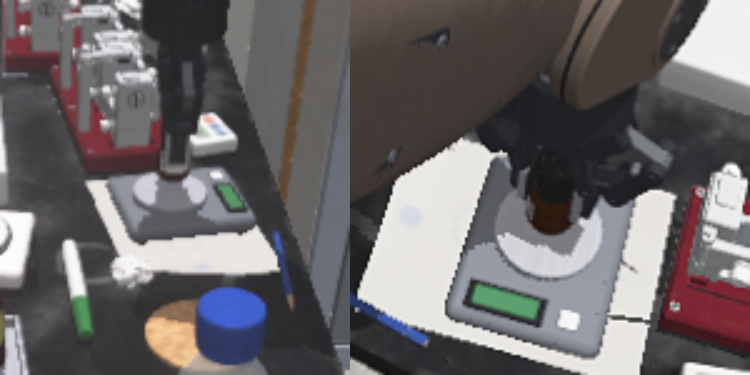

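The vial is centred over the pan in both views: side 171 against the pan's 169, scene 549 against 548. I'll set it down and back off.

Call:
play_rows(rows=[0,0,0,0,0,0.006,1,0,0,0,0,0,0.011,1,0,0,0,0,0,0.0155,1,0,0,0,0,0,0.0155,1,0,0,0,0,0,0.0155,-1,0,0,0,0,0,0.0155,-1,0,0,0,0,0,0.0155,-1,0,0,0,0,0,0.0155,-1])

```text
time: 30.43
tool_pos: [0.439, 0.0299, 0.0697]
ee_rot: [-0.0, 0.0, 1.0, -0.0]
wrist_force: [-1.0, 0.4, -0.4]
grip_width: 0.0756
grasp_force: 0.0
```

Call:
play_rows(rows=[0,0,0,0,0,0,-1,0,0,0,0,0,-0.03,-1,0,0,0,0,0,-0.07,-1,0,0,0,0,0,-0.11,-1,0,0,0,0,0,-0.15,-1,0,0,0,0,0,-0.19,-1,0,0,0,-0.02,0.03,-0.22,-1,0,0,0,-0.04,0.06,-0.24,-1])

```text
time: 31.1
tool_pos: [0.4778, 0.0861, 0.3118]
ee_rot: [0.003, 0.002, 1.0, -0.0]
wrist_force: [0.9, -0.7, -0.6]
grip_width: 0.0853
grasp_force: 0.0
```

Call:
play_rows(rows=[0,0,0,-0.02,0.03,0,-1,0,0,0,-0.03,0.06,0,-1,0,0,0,-0.03,0.09,0,-1,0,0,0,-0.03,0.12,0,-1,0,0,0,-0.03,0.12,0,-1,0,0,0,-0.03,0.12,0,-1])

```text
time: 31.6
tool_pos: [0.5066, 0.2076, 0.307]
ee_rot: [-0.0, -0.001, 1.0, -0.0]
wrist_force: [-0.4, -0.6, 0.0]
grip_width: 0.0853
grasp_force: 0.0
```

```bash
python3 go.py .43 .222 .0435;  python3 - <<'E'
from plant import r,optics
from h import *
c=snap(optics,"wrist","pics/w11.png"); a=snap(optics,"side","pics/side6.png")
A=cv2.resize(a["color"][110:320,200:400],(400,420))
cv2.imwrite("pics/m6.png",np.hstack([c["color"][:, 120:500],A]))
for n,p in dict(pan=(.4385,.03,.03),vialtop=(.4385,.03,.102),tray=(.6255,.258,.005),browntop=(.6255,.258,.14),plate=(.6395,.1025,.03),liq=(.6395,.1025,.06),dish=(.4365,.372,.005),captop=(.4365,.372,.15)).items(): print(n,(proj(c,p)-[120,0]).round(1),((proj(a,p)-[200,110])*2+[380,0]).round(1))
E
```

```text
t 31.6 pos [0.5066 0.2076 0.307 ] grip 0.0853 0.0 tilt [-0.001  0.001  1.   ] tool shift [0.0764 0.0147 0.2635] turn [-0.001 -0.001  0.002]
pan [ 20.2 118.8] [634.9 151.1]
vialtop [ -9.6 121.3] [639.1  98.4]
tray [192.7 245.1] [473.2 289.3]
browntop [204.8 296.8] [467.8 178. ]
plate [ 88.6 260.7] [466.4 184.5]
liq [ 83.7 271.1] [465.3 162.3]
dish [282.3 117.1] [674.6 369.4]
captop [343.8 122.1] [691.9 243.1]
```

View pics/m6.png

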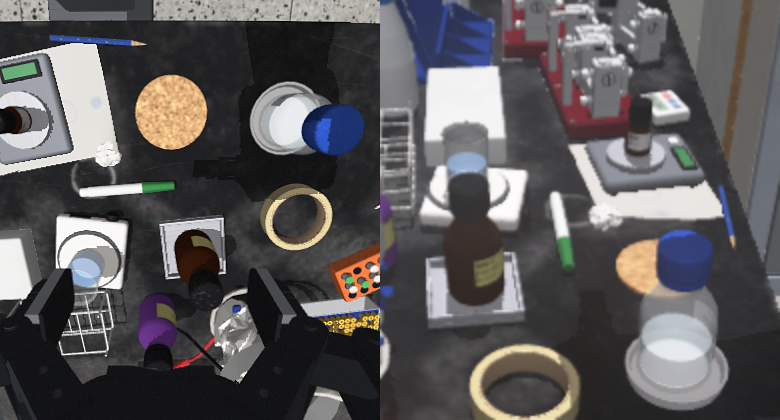

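Run:
```python
from h import *
c=load("pics/w11.npy"); a=load("pics/side6.npy"); R_=[]
for cc in (c,a):
    h=cv2.cvtColor(cc["color"],cv2.COLOR_BGR2HSV); m=cv2.inRange(h,(105,120,40),(125,255,255)); p=proj(cc,(.4365,.372,.14)).astype(int)
    k,l,st,ce=cv2.connectedComponentsWithStats(m); i=l[p[1],p[0]]; R_.append(ce[i]); print(p,st[i],ce[i])
print(tri(c,R_[0],a,R_[1]), "expect (.4365,.372,~.137)")
```

```text
[457 121] [ 422  104   63   52 2550] [453.11137255 128.87176471]
[355 236] [340 225  26  31 621] [352.96135266 238.90338164]
(array([0.44164154, 0.37205573, 0.13498763]), np.float64(0.003506690957141898)) expect (.4365,.372,~.137)
```

All four vessels stand upright at their stations, within about 4 mm of centre, and the gripper is clear. I'm handing in.

```bash
python3 -c "
from plant import r
print(r.job_done())"
```

```text
the job is handed in; nothing more can be done
None
```

All four vessels were placed upright and released at their stations and the job was handed in at about 32 s; the camera checks put each within a few mm of centre, the clear bottle farthest off at about 4 mm in the dish.

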